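# Slide the hob's power strip up to full under the pot

### The arm

A 6-joint arm with a two-finger parallel gripper is mounted at the origin on the work surface. World frame = base frame: x ahead of the robot, y to its left, z up, the work surface at z = 0. Lengths are in m, angles in rad, forces in N, time in s.
With the tool pointing down it reaches from about 0.275 to 0.875 m from the base axis. Payload 12.5 kg.
Tool frame: the origin (TCP) lies at the very end of the fingers, on their centre line; the grasp point (between the pads) lies 19 mm behind it; z points along the fingers, y is the line along which they close (so a half turn about z gives the same grasp; the last joint's range is limited). The gripper opens to 85 mm and grips with 20 to 120 N. Pads are 22 mm wide; open, the fingers measure 114 mm over their backs; the gripper's body (76 mm by 85 mm) begins 54 mm behind the grasp point. The pads swing forward as they close: fully open they stand 13 mm farther back than shut.
Start: joints at [-1.202, 0.351, 1.652, -0, 1.139, -0.085], TCP at [0.241, -0.494, 0.231] pointing down, gripper open.
Joint ranges: [-2.75, 2.75], [-0.79, 2.1], [0.01, 2.65], [-1.57, 4.71], [0.07, 3.14], [-2.87, 2.87]. Speed limits (rad/s): [2.22, 2.22, 2.79, 3.14, 3.14, 3.14].

### API

Orientations are given as a 3x3 rotation matrix whose columns are the frame's x, y, z axes.
In Python, from bench import manip gives the robot as it stands. Calls block until the motion is done:
- manip.move_ptp(position, orientation): joint-space move of the TCP to a pose.
- manip.move_l(position, attitude=None, max_speed=0.15): straight line of the TCP; attitude=None keeps the orientation; max_speed is the mean speed in m/s.
- manip.move_j(angles): joint-space move.
- manip.set_gripper(opening, effort=None): opening from 0.0 (shut) to 1.0 (fully open); effort is the grip in N (None keeps the last); returns when the fingers have stopped.
- manip.dwell(seconds).
- manip.inverse_kinematics(position, orientation): joint angles nearest the present ones, or None.
- manip.grab_frame(name): name is "scene" or "top" or "wrist"; returns (picture, depth): 420x560x3 uint8, red, green, blue; 420x560 float32, m along the optical axis (not along the pixel's ray), 0 where there is no reading.
- manip.get_calibration(name): a dict with "camera_matrix" (3x3 intrinsics, pixels), "R" (3x3) and "t" (3): a world point X has camera coordinates R X + t. Camera axes: x right, y down, z forward; pixel columns grow to the right and rows downward; lengths in m; the calibration is good to about 2 mm. A picture is of the moment at which its call begins: read the wrist's pose just before it. get_calibration takes no time and is no camera call; for the wrist camera it gives the pose at the moment of the call.
A pose or a line that the arm cannot do raises manip.Unreachable and nothing moves.
- manip.sign_off(): hands the job in; it is judged then, once.
Trained networks look in the newest picture that a camera, given by its name, has taken for a name from the list of things; names that differ only in an ending like _2 or _b are one class to them, and where a whole thing is asked for, a point or a joint stands for the part that bears it (a point fixed in the world has none). Each returns a list of dicts, best first, with "confidence" (0 to 1); they miss things now and then, are a little off and sometimes report something else, mostly with a low value. They report only what shows in the picture. A call takes as long as a camera call.
- manip.look_for(camera, name): "at" ([x, y, z] in m, in world coordinates, good to about 4 mm: the middle of the surface that is visible of it).
Readings, each from a call of its own:
- manip.current_time(): time.
- manip.current_qpos(): joint angles.
- manip.current_joint_vel(): joint speeds.
- manip.current_joint_torque(): joint torques, N m.
- manip.current_ee_pos(): TCP position.
- manip.current_tcp_rot(): TCP orientation.
- manip.current_force(): force on the tool from outside, world axes, zero at the start.
- manip.current_ft_torque(): the same for the moment, N m.
- manip.current_grip_width(): opening from 0.0 (shut) to 1.0 (fully open).
- manip.current_grip_force(): force on a finger pad.
Only numpy, scipy, OpenCV 4.12 (cv2) and the standard library are available. Lean on these libraries where they do the work, as an engineer would, in place of code of your own. Each camera call takes 0.05 s, during which the arm holds its last target. There are 200 camera calls.

### The job

Turn the hob zone under the pot up to full: run the fingertips lightly along that zone's own power strip from the white low end to the red high end, pressing each of the five domes in turn a little way down. Finish holding there, with the fingertips still gently pressing the red dome. Do not press the other zone's strip or push hard, and leave the pot, its lid, the lunch box and the spatula where they are.

Things in the scene. Friction and masses are not known exactly. Their poses are not given: they have to be found in the camera images.
- hob: Black-glass two-zone induction hob, 370 (x) x 560 (y) x 55 mm high; does not move. Origin: centre of its underside; z up, x away from the control side (nearest the robot), y to its left. Level glass top at z = 55 mm. Each zone's power strip lies in front of it at x = -135 mm, centred at y = +145 (left) or -145 mm (right): five domes in a row along y, 38 mm pitch.
- pot: Open steel cooking pot with food in it and two loop handles, 170 mm across (225 mm over the handles), 90 mm high, standing on one of the two zones. Loose, about 0.9 kg. Origin: centre of its underside, z up.
- pot_lid: The pot's flat round lid, 168 mm across, 6 mm thick, black knob on top to 34 mm height, lying on the other zone. Loose. Origin: centre of its underside, z up.
- lunch_box: Clear food box with a blue clip lid, 170 x 118 x 66 mm, on the worktop to the right of the hob. Loose. Origin: centre of its underside, z up.
- spatula: Kitchen spatula with a red handle lying on the worktop to the left of the hob, 280 mm long along its x axis (blade at +x, 65 mm wide), 20 mm high. Loose. Origin: on its underside, mid-length.
- zone_left (a point): Centre of the left cooking zone (200 mm ring) on the glass top, at hob x = +50 mm; the strip straight in front of it, nearer the robot, is its own.
- zone_right (a point): Centre of the right cooking zone (200 mm ring) on the glass top, at hob x = +50 mm; the strip straight in front of it, nearer the robot, is its own.
- left_1_top (a point): Top of the left strip's first (white, low) dome, at the strip's +y end, 5 mm above the glass when up. The domes white, yellow, amber, orange, red (low to high) lie evenly, 38 mm apart, on the straight line from here to left_5_top. Each shows 24 mm across and 5 mm high (cap of a 16.9 mm radius sphere) and sinks straight down on a soft spring, 1.2 N per mm.
- left_5_top (a point): Top of the left strip's fifth (red, high) dome, at the strip's -y end; 5 mm above the glass when up. Nothing stands on the glass near the strips except the pot and lid on their zones behind them.
- left_1 (a joint): How far dome 1 of the left strip is pressed down, in m: 0 up, 0.0045 fully down. It springs back when released, and registers a touch from 0.0006 (about 0.7 N).
- left_2 (a joint): How far dome 2 of the left strip is pressed down, in m: 0 up, 0.0045 fully down. It springs back when released, and registers a touch from 0.0006 (about 0.7 N).
- left_3 (a joint): How far dome 3 of the left strip is pressed down, in m: 0 up, 0.0045 fully down. It springs back when released, and registers a touch from 0.0006 (about 0.7 N).
- left_4 (a joint): How far dome 4 of the left strip is pressed down, in m: 0 up, 0.0045 fully down. It springs back when released, and registers a touch from 0.0006 (about 0.7 N).
- left_5 (a joint): How far dome 5 of the left strip is pressed down, in m: 0 up, 0.0045 fully down. It springs back when released, and registers a touch from 0.0006 (about 0.7 N).
- right_1_top (a point): Top of the right strip's first (white, low) dome, at the strip's +y end, 5 mm above the glass when up. The domes white, yellow, amber, orange, red (low to high) lie evenly, 38 mm apart, on the straight line from here to right_5_top. Each shows 24 mm across and 5 mm high (cap of a 16.9 mm radius sphere) and sinks straight down on a soft spring, 1.2 N per mm.
- right_5_top (a point): Top of the right strip's fifth (red, high) dome, at the strip's -y end; 5 mm above the glass when up. Nothing stands on the glass near the strips except the pot and lid on their zones behind them.
- right_1 (a joint): How far dome 1 of the right strip is pressed down, in m: 0 up, 0.0045 fully down. It springs back when released, and registers a touch from 0.0006 (about 0.7 N).
- right_2 (a joint): How far dome 2 of the right strip is pressed down, in m: 0 up, 0.0045 fully down. It springs back when released, and registers a touch from 0.0006 (about 0.7 N).
- right_3 (a joint): How far dome 3 of the right strip is pressed down, in m: 0 up, 0.0045 fully down. It springs back when released, and registers a touch from 0.0006 (about 0.7 N).
- right_4 (a joint): How far dome 4 of the right strip is pressed down, in m: 0 up, 0.0045 fully down. It springs back when released, and registers a touch from 0.0006 (about 0.7 N).
- right_5 (a joint): How far dome 5 of the right strip is pressed down, in m: 0 up, 0.0045 fully down. It springs back when released, and registers a touch from 0.0006 (about 0.7 N).

How it is judged:
By the outcome, as a careful person would: the job done as asked, in the order asked, and still so for the second after the job is handed in, while the arm keeps its last pose, push and grip.
It also fails if it takes over 38 s, if anything falls off the work surface, if the arm or the gripper's body presses on something with over 40 N, if the wrist force passes 120 N, or if a joint passes its speed limit or range.

## Working session

There is one attempt and no reset: what is moved stays moved. The work goes in short steps, each a Python script; the robot and the scene stay as the last script left them, time stands still between calls to the robot, and variables do not carry over. Pictures are saved under pics/ and viewed, at most 10 in all, crops included, and the job is handed in when it is done.

```bash
mkdir -p pics
python3 - <<'E'
from bench import manip
import cv2,numpy as np
for c in ("top","scene"):
    p,d=manip.grab_frame(c); cv2.imwrite(f"pics/{c}0.png",p[...,::-1])
    np.savez(f"pics/{c}0.npz",p=p,d=d)
    for n in ("hob","pot","pot_lid","left_1_top","left_5_top","right_1_top","right_5_top"):
        r=manip.look_for(c,n); print(c,n,[(np.round(x["at"],4).tolist(),round(x["confidence"],2)) for x in r[:3]])
print(manip.current_time(),manip.current_force())
E
```

```text
top hob [([0.6112, 0.0205, 0.0552], 0.82)]
top pot [([0.7219, -0.1284, 0.1138], 0.97), ([0.4943, 0.2164, 0.0624], 0.2)]
top pot_lid [([0.6929, 0.1685, 0.063], 0.96)]
top left_1_top [([0.4939, 0.2148, 0.0603], 0.61)]
top left_5_top []
top right_1_top [([0.6972, 0.1658, 0.0638], 0.42), ([0.4965, 0.5328, 0.0018], 0.32)]
top right_5_top []
scene hob [([0.6508, -0.0799, 0.0506], 0.91)]
scene pot [([0.7228, -0.1252, 0.1161], 0.73)]
scene pot_lid [([0.703, 0.1625, 0.0597], 0.94)]
scene left_1_top [([0.4917, 0.5262, -0.0012], 0.68)]
scene left_5_top [([0.7245, -0.1256, 0.1157], 0.66)]
scene right_1_top [([0.4903, 0.5266, -0.0045], 0.69)]
scene right_5_top []
0.8 [ 0.29941149 -0.02780684  0.15117178]
```

View pics/top0.png

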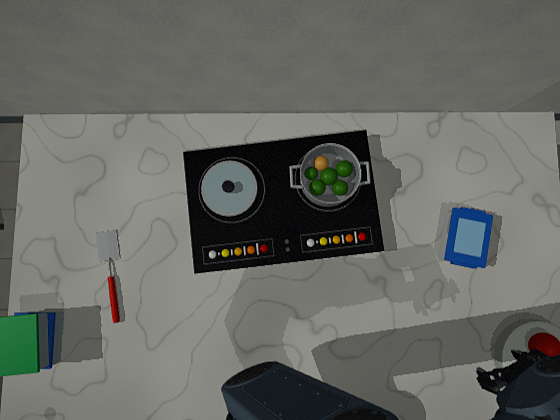

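View pics/scene0.png

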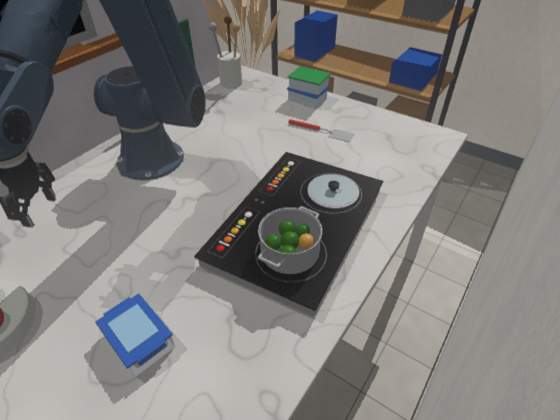

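The pot stands on the right zone, in the top view at (330,175), so the right strip is the one to use. It runs from white at (310,242) to red at (362,237), and the lid is on the left zone. I'll locate all ten domes by colour in the top view, fit the hob, and then check with the wrist camera.

```bash
cat > h.py <<'E'
import cv2,numpy as np
from bench import manip
def ray_plane(K,R,t,uv,z):
    d=R.T@np.linalg.solve(K,np.r_[uv,1.]); o=-R.T@t
    return o+d*(z-o[2])/d[2]
def blobs(p,box,amin):
    """bright blobs (domes) on the dark panel in box u0,v0,u1,v1"""
    u0,v0,u1,v1=box
    hsv=cv2.cvtColor(p[v0:v1,u0:u1],cv2.COLOR_RGB2HSV)
    n,l,s,c=cv2.connectedComponentsWithStats((hsv[...,2]>110).astype(np.uint8))
    return [(c[i]+[u0,v0],s[i,4],p[v0:v1,u0:u1][l==i].mean(0).round()) for i in range(1,n) if s[i,4]>=amin]
E
python3 - <<'E'
from h import *
f=np.load("pics/top0.npz");c=manip.get_calibration("top")
K,R,t=[np.array(c[k],float) for k in("camera_matrix","R","t")]
for box in((205,240,272,262),(302,228,370,250)):
    for b,a,col in sorted(blobs(f["p"],box,15),key=lambda x:x[0][0]):
        u,v=b.round().astype(int); z=f["d"][v,u]
        X=R.T@(np.linalg.solve(K,np.r_[b,1.])*z-t)
        print(b.round(1),a,col,X.round(4),ray_plane(K,R,t,b,.058).round(4))
E
```

```text
[211.8 254.2] 43 [151. 152. 148.] [0.4956 0.2166 0.0568] [0.4956 0.2163 0.058 ]
[224.8 252.5] 46 [155. 141.   5.] [0.5003 0.1782 0.0595] [0.5003 0.1784 0.058 ]
[237.5 251. ] 42 [158. 113.   0.] [0.5048 0.1407 0.0616] [0.5049 0.1411 0.058 ]
[250.2 249.4] 46 [154.  69.   0.] [0.5095 0.1038 0.0582] [0.5095 0.1039 0.058 ]
[256.8 248. ] 19 [149. 150. 146.] [0.5136 0.0847 0.0565] [0.5135 0.0846 0.058 ]
[262.7 247.7] 33 [132.   2.   1.] [0.5143 0.0675 0.0586] [0.5143 0.0675 0.058 ]
[309.9 242.4] 44 [152. 153. 149.] [ 0.5298 -0.0705  0.0622] [ 0.53   -0.0707  0.058 ]
[322.9 240.8] 44 [159. 146.   4.] [ 0.5345 -0.1086  0.0591] [ 0.5345 -0.1087  0.058 ]
[335.9 239.4] 46 [159. 113.   0.] [ 0.5387 -0.1467  0.0579] [ 0.5387 -0.1467  0.058 ]
[348.7 237.7] 44 [157.  71.   0.] [ 0.5437 -0.1843  0.0567] [ 0.5436 -0.184   0.058 ]
[355.2 237.1] 17 [161. 162. 158.] [ 0.5457 -0.2039  0.0535] [ 0.5454 -0.2031  0.058 ]
[361.2 236.2] 38 [146.   2.   2.] [ 0.5479 -0.2205  0.0593] [ 0.548  -0.2207  0.058 ]
```

Both strips fit a straight line at 38 mm pitch and z≈0.058, with the hob yawed about 6.8°. Next I'll shut the gripper, hover over the right strip and check with the wrist camera.

Run:
```python
from h import *
s=np.array([.548-.53,-.2207+.0707,0]); s/=np.linalg.norm(s)
print(manip.current_tcp_rot().round(2).tolist())
best=None
for sg in(1,-1):
    x=sg*s; z=np.array([0,0,-1.]); Rt=np.c_[x,np.cross(z,x),z]
    q=manip.inverse_kinematics([.53,-.0707,.2],Rt); q5=manip.inverse_kinematics([.548,-.2207,.065],Rt)
    print(sg,None if q is None else np.round(q,2),None if q5 is None else np.round(q5,2))
    if q is not None and q5 is not None and(best is None or abs(q[5])<best[0]): best=(abs(q[5]),Rt)
Rt=best[1]; np.save("Rt.npy",Rt)
manip.set_gripper(0.0,20)
manip.move_ptp([.5,-.13,.21],Rt)
c=manip.get_calibration("wrist");p,d=manip.grab_frame("wrist")
np.savez("w0.npz",p=p,d=d,K=c["camera_matrix"],R=c["R"],t=c["t"]);cv2.imwrite("pics/w0.png",p[...,::-1])
print(manip.current_time(),manip.current_force(),manip.current_ee_pos(),manip.current_grip_width())
```

```text
[[0.9, 0.44, 0.0], [0.44, -0.9, 0.0], [0.0, -0.0, -1.0]]
1 [-0.22  0.36  1.72 -0.    1.06  2.8 ] [-0.46  0.63  1.66 -0.    0.84  2.56]
-1 [-0.22  0.36  1.72 -0.    1.06 -0.34] [-0.46  0.63  1.66 -0.    0.84 -0.58]
3.2583 [0.04511432 0.57722303 0.48531554] [ 0.49987238 -0.1308621   0.21003483] -0.0024628568678774655
```

View pics/w0.png

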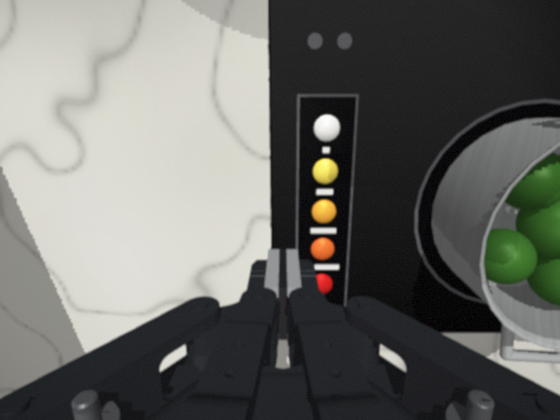

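The wrist view shows the right strip running down the image: white (327,128), yellow (325,171), amber (324,211), orange (322,249), and red (322,284) partly hidden by the fingers. The bars between them are flat markings. I'll compare the measured positions with those from the top camera.

Run:
```python
from h import *
f=np.load("w0.npz");K,R,t=f["K"],f["R"],f["t"]
for b,a,col in blobs(f["p"],(303,100,350,300),250):
    u,v=b.round().astype(int)
    X=R.T@(np.linalg.solve(K,np.r_[b,1.])*f["d"][v,u]-t)
    print(b.round(1),a,col,X.round(4),ray_plane(K,R,t,b,.058).round(4))
d=f["d"]; g=[]
for uv in((400,100),(290,100),(380,60),(303,150),(285,200)):
    u,v=uv; g.append((R.T@(np.linalg.solve(K,[u,v,1.])*d[v,u]-t)).round(4)[2])
print("glass z",g)
```

```text
[326.4 127.1] 569 [215. 214. 211.] [ 0.5321 -0.0719  0.0596] [ 0.5323 -0.072   0.058 ]
[324.7 170.4] 515 [216. 201.  88.] [ 0.5363 -0.1091  0.0607] [ 0.5367 -0.1095  0.058 ]
[323.4 210.6] 468 [220. 167.  63.] [ 0.5411 -0.1465  0.0596] [ 0.5413 -0.147   0.058 ]
[322.2 248.1] 424 [216. 109.  50.] [ 0.5459 -0.1843  0.0585] [ 0.546  -0.1845  0.058 ]
[323.7 282.3] 257 [197.  38.  38.] [ 0.5528 -0.2199  0.0591] [ 0.553  -0.2205  0.058 ]
glass z [np.float64(0.0552), np.float64(0.0549), np.float64(0.0538), np.float64(0.0564), np.float64(0.0559)]
```

The two cameras agree within 2 mm, so I'll use the average. Now I'll come down over white and find contact by force.

```bash
cat >> h.py <<'E'
W=np.array([.5312,-.0713]); RD=np.array([.5494,-.2207])
def fz(n=10):
    v=[]
    for _ in range(n): manip.dwell(.01); v.append(manip.current_force())
    return np.mean(v,0)
E
python3 - <<'E'
from h import *
Rt=np.load("Rt.npy")
manip.move_ptp([*W,.09],Rt); manip.move_l([*W,.064],max_speed=.05)
manip.dwell(.3); b=fz(20); np.save("b.npy",b); print("base",b.round(2))
z=.0615
while z>.0565:
    manip.move_l([*W,z],max_speed=.02); manip.dwell(.1); f=fz()-b
    print(z,manip.current_ee_pos().round(4),f.round(2))
    if f[2]>1.9: break
    z-=.0006
print(manip.current_time())
E
```

```text
base [0.13 0.1  0.13]
0.0615 [ 0.5312 -0.0713  0.0615] [-0.12  0.12 -0.21]
0.060899999999999996 [ 0.5312 -0.0713  0.0609] [-0.22  0.1  -0.4 ]
0.06029999999999999 [ 0.5312 -0.0713  0.0603] [-0.35 -0.05 -0.17]
0.05969999999999999 [ 0.5312 -0.0713  0.0597] [-0.31 -0.   -0.14]
0.059099999999999986 [ 0.5312 -0.0713  0.0591] [ 0.15 -0.19  0.87]
0.05849999999999998 [ 0.5312 -0.0713  0.0585] [-0.03  0.28  1.5 ]
0.05789999999999998 [ 0.5313 -0.0713  0.058 ] [ 0.02 -0.28  2.17]
8.0583
```

Contact is at z≈0.0598 and the force rises at about 1.2 N/mm, as expected. White is now pressed about 2 mm, so I'll slide along to red at this height and check the force at each dome.

Run:
```python
from h import *
b=np.load("b.npy")
for i in range(1,5):
    p=W+(RD-W)*i/4
    manip.move_l([*p,.0578],max_speed=.025); manip.dwell(.15)
    print(i+1,manip.current_ee_pos().round(4),(fz()-b).round(2))
p,d=manip.grab_frame("wrist");cv2.imwrite("pics/w1.png",p[...,::-1])
print(manip.current_time())
```

```text
2 [ 0.5358 -0.1086  0.0578] [-0.01  0.45  2.26]
3 [ 0.5403 -0.146   0.0578] [-0.01  0.42  2.01]
4 [ 0.5449 -0.1834  0.0578] [-0.15  0.15  2.37]
5 [ 0.5495 -0.2207  0.0579] [-0.33  0.41  1.94]
15.675
```

View pics/w1.png

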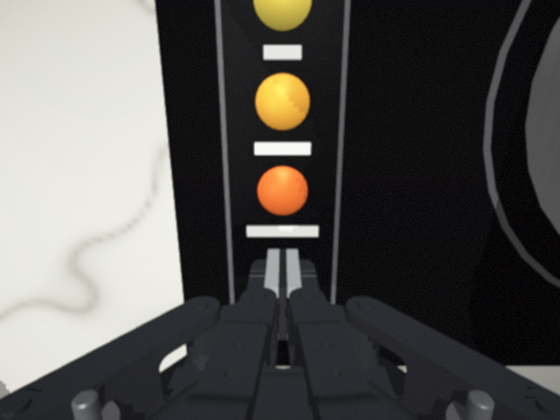

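The fingertips, at about (282,260), are in line with the dome row at column 282. They are past the last bar and on the red dome, pressing with about 2 N, so the job is ready to hand in.

```bash
python3 -c "
from bench import manip
print(manip.sign_off())"
```

```text
the job is handed in; nothing more can be done
None
```

I slid the fingertips along the right strip, the one for the pot's zone, from white to red, pressing each dome about 2 mm (2–2.4 N), and handed in at about 16 s with them still gently holding the red dome down.

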